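# Sort the left-hand and right-hand specimen clamp arms

## Robot

A 7-joint arm with a two-finger parallel gripper is mounted at the origin on the work surface. World frame = base frame: x ahead of the robot, y to its left, z up, the work surface at z = 0. Lengths are in mm, angles in rad, forces in N, time in s.
With the tool pointing down it reaches from about 400 to 875 mm from the base axis. Payload 19.3 kg.
Tool frame: the origin (TCP) lies at the very end of the fingers, on their centre line; the grasp point (between the pads) lies 19 mm behind it (grip_point_offset is the z of the grasp point in the tool frame, in mm); z points along the fingers, y is the line along which they close (so a half turn about z gives the same grasp; the last joint's range is limited). The gripper opens to 85 mm and grips with 20 to 120 N. Pads are 22 mm wide; open, the fingers measure 114 mm over their backs; the gripper's body (76 mm by 85 mm) begins 54 mm behind the grasp point. The pads swing forward as they close: fully open they stand 13 mm farther back than shut.
Start: joints at [1.142, 0.521, -0.036, 1.599, 0.021, 1.021, -0.113], TCP at [219.441, -585.201, 231.291] pointing down, gripper open.
Joint ranges: [-2.91, 2.91], [-0.3, 2.13], [-1.5, 1.42], [0.17, 2.43], [-1.26, 4.41], [0.16, 1.93], [-2.52, 2.52]. Speed limits (rad/s): [1.89, 1.89, 2.39, 2.39, 3.01, 3.01, 3.01].

## Interface

Orientations are given as a 3x3 rotation matrix whose columns are the frame's x, y, z axes.
In Python, from workcell import movep, movel, goto_joints, open_gripper, clamp, wait, inverse_kinematics, read_state, camera, PlanningError, finish_job, grip_point_offset gives the robot as it stands. Calls block until the motion is done:
- movep(position, orientation): joint-space move of the TCP to a pose.
- movel(position, frame=None, max_speed=150, guard=None): straight line of the TCP; frame=None keeps the orientation; max_speed is the mean speed in mm/s. With guard (N) it stops when the force on the tool has changed by that much, and returns True; else False.
- goto_joints(angles): joint-space move.
- open_gripper() and clamp(): open the fingers fully, or close them until they stop; the grip force is fixed at half the most.
- wait(seconds).
- inverse_kinematics(position, orientation): joint angles nearest the present ones, or None.
- read_state(): the state.
- camera(name): name is "side" or "top"; returns a dict with "image" (480x640x3 uint8, blue, green, red), "range_z" (480x640 float32, mm along the optical axis (not along the pixel's ray), 0 where there is no reading), "fx", "fy", "cx", "cy" (pixels), "cam_to_world" (4x4, takes a point from camera to world coordinates). Camera axes: x right, y up, looking along -z (the intrinsics and any distortion apply to the point x, -y, -z); pixel columns grow to the right and rows downward; lengths in mm; the calibration is good to about 2 mm. A picture is of the moment at which its call begins.
A pose or a line that the arm cannot do raises PlanningError and nothing moves.
- finish_job(): hands the job in; it is judged then, once.
The state is a dict: "time": time; "qpos": joint angles; "qvel": joint speeds; "joint_efforts": joint torques, N m; "eef_pos": TCP position; "tool_rot": TCP orientation; "ft_force": force on the tool from outside, world axes, zero at the start; "torque": the same for the moment, N m; "finger_gap": finger opening in mm; "gripper_force": force on a finger pad.
Only numpy, scipy, OpenCV 4.12 (cv2) and the standard library are available. Lean on these libraries where they do the work, as an engineer would, in place of code of your own. Each camera call takes 0.05 s, during which the arm holds its last target. There are 200 camera calls.

## Task

Sort the two L-shaped clamp arms of the microscope's specimen holder: lay the left-hand arm in the metal tray on the robot's left and the right-hand arm in the metal tray on the robot's right, each flat on the tray's floor with its thumbscrew up. Seen from above with the thumbscrew end nearest you, the toe at the far end turns left on a left-hand arm and right on a right-hand arm. Set them down; do not drop or throw them.

Things in the scene. Friction and masses are not known exactly. Their poses are not given: they have to be found in the camera images.
- left_arm: Loose dark-steel L, screw up, any yaw. Bar 110 (its x) x 18 (y) x 14 mm thick, origin mid-underside, z up; bare middle, grip across the 18. Toe at +x end (x 37 to 55 mm), out to +y, 43 mm from centre line. Black thumbscrew at x = -42, dia. 18, top at 28 mm. Screw nearest you: toe turns left; right_arm is its mirror image. The similar T with two toes is neither, a bystander.
- right_arm: Loose dark-steel L, screw up, any yaw. Bar 110 (its x) x 18 (y) x 14 mm thick, origin mid-underside, z up; bare middle, grip across the 18. Toe at +x end (x 37 to 55 mm), out to -y, 43 mm from centre line. Black thumbscrew at x = -42, dia. 18, top at 28 mm. Screw nearest you: toe turns right; left_arm is its mirror image. The similar T with two toes is neither, a bystander.
- left_tray: Plain empty open aluminium tray fixed on the robot's left (+y), 180 mm (its x) by 140 mm (y), 30 mm high; walls and floor 5 mm thick (inside 170 x 130 mm). Origin at the centre of its underside, on the bench; z up. Its x is within 17 degrees of straight ahead.
- right_tray: Plain empty open aluminium tray fixed on the robot's right (-y), 180 mm (its x) by 140 mm (y), 30 mm high; walls and floor 5 mm thick (inside 170 x 130 mm). Origin at the centre of its underside, on the bench; z up. Its x is within 17 degrees of straight ahead.
Not all that is in view belongs to the job. What is shaped like the right_arm but red is not meant.

How it is judged (in metres and radians):
At the end, for the whole second after the job is handed in: Left-hand arm in the left tray, right-hand arm in the right: each arm's origin within 85 mm along and 65 mm across of its tray's centre and under 12 mm above the tray's underside, screw up within 10 degrees, at rest (below 20 mm/s), not touched by the fingers (x of left_arm in the frame of left_tray between -0.085 and 0.085 m and y of left_arm in the frame of left_tray between -0.065 and 0.065 m and z of left_arm in the frame of left_tray between 0 and 0.012 m and angle between each of left_arm, right_arm's own z axis and vertical below 0.17 rad and linear speed of each of left_arm, right_arm below 0.02 m/s and contact force between each of left_arm, right_arm and the fingers below 0.1 N and x of right_arm in the frame of right_tray between -0.085 and 0.085 m and y of right_arm in the frame of right_tray between -0.065 and 0.065 m and z of right_arm in the frame of right_tray between 0 and 0.012 m).
It fails at once if The left-hand arm is dropped from more than about 40 mm, or thrown: it moves faster than 0.9 m/s while the fingers do not hold it (linear speed of left_arm above 0.9 m/s and contact force between left_arm and the fingers below 0.1 N).
It fails at once if The right-hand arm is dropped from more than about 40 mm, or thrown: it moves faster than 0.9 m/s while the fingers do not hold it (linear speed of right_arm above 0.9 m/s and contact force between right_arm and the fingers below 0.1 N).
It also fails if it takes over 48 s, if anything falls off the work surface, if the arm or the gripper's body presses on something with over 40 N, if the wrist force passes 120 N, or if a joint passes its speed limit or range.

## Working session

There is one attempt and no reset: what is moved stays moved. The work goes in short steps, each a Python script; the robot and the scene stay as the last script left them, time stands still between calls to the robot, and variables do not carry over. Pictures are saved under pics/ and viewed, at most 10 in all, crops included, and the job is handed in when it is done.

```bash
mkdir -p pics; ls; python3 - <<'E'
from workcell import *
import cv2,numpy as np,pickle
for n in("top","side"):
    c=camera(n); pickle.dump(c,open(n+'.pkl','wb')); cv2.imwrite(f'pics/{n}0.png',c['image'])
    print(n,[c[k] for k in('fx','fy','cx','cy')],c['cam_to_world'],[k for k in c])
s=read_state();print(s['time'],s['ft_force'],s['tool_rot'],grip_point_offset)
E
```

```text
pics
top [590.6941826684581, 590.6941826684581, 316.1901158845694, 236.75065230128698] [[-2.12366917e-02  9.94790732e-01 -9.97015678e-02  3.62700086e+02]
 [-9.99671775e-01 -2.25580159e-02 -1.21440803e-02  2.44100496e+00]
 [-1.43298880e-02  9.94109432e-02  9.94943274e-01  1.31212941e+03]
 [ 0.00000000e+00  0.00000000e+00  0.00000000e+00  1.00000000e+00]] ['image', 'range_z', 'fx', 'fy', 'cx', 'cy', 'cam_to_world']
side [435.73814732982464, 435.73814732982464, 310.13580744709185, 230.23863004604516] [[-9.90394968e-01  9.81459854e-02 -9.73918503e-02  4.16309719e+02]
 [-1.38222607e-01 -6.84904769e-01  7.15401963e-01  6.46048371e+02]
 [ 3.50968784e-03  7.21992259e-01  6.91892231e-01  6.37078485e+02]
 [ 0.00000000e+00  0.00000000e+00  0.00000000e+00  1.00000000e+00]] ['image', 'range_z', 'fx', 'fy', 'cx', 'cy', 'cam_to_world']
0.1 [-0.28952667  0.71452656 -0.20878942] [[ 9.36316330e-01  3.51157463e-01 -4.07207732e-04]
 [ 3.51157693e-01 -9.36315891e-01  9.09587289e-04]
 [-6.18667057e-05 -9.94655561e-04 -9.99999503e-01]] -18.700000000000003
```

View pics/top0.png

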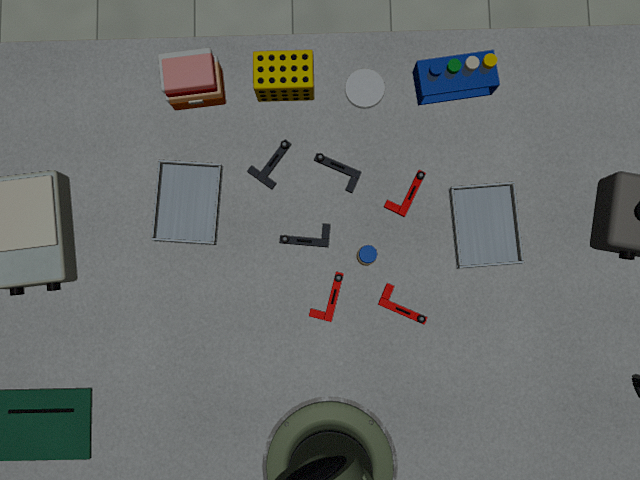

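View pics/side0.png

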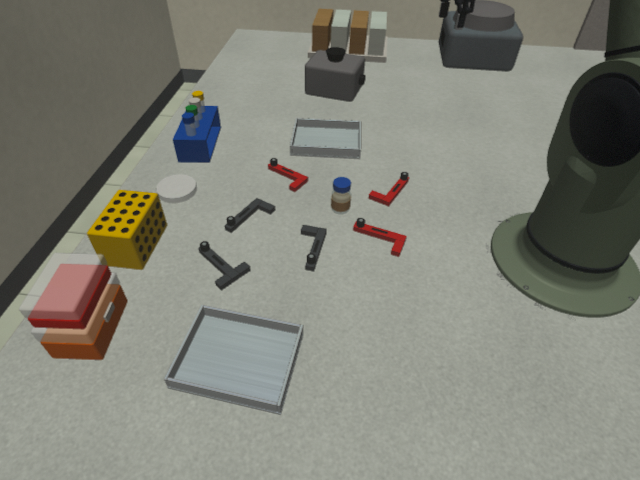

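Top view: the dark arms are at (338,170), with its screw at (320,157) and toe turning right, so right_arm; and at (305,238), with its screw at (284,240) and toe turning left, so left_arm. Look-alikes are the dark T at (270,165) and the red Ls at (405,195), (330,298) and (402,305). The trays are at (188,203) left and (486,226) right. The side view shows the same layout, all screw up, with a bottle at (341,195).

```bash
cat > vis.py <<'E'
import cv2,numpy as np,pickle
def ray(c,uv,z):
    uv=np.atleast_2d(uv).astype(float); T=c['cam_to_world']
    d=np.c_[(uv[:,0]-c['cx'])/c['fx'],-(uv[:,1]-c['cy'])/c['fy'],-np.ones(len(uv))]@T[:3,:3].T
    return T[:3,3]+d*((z-T[2,3])/d[:,2])[:,None]
def height(c):
    v,u=np.mgrid[:480,:640]; r=c['range_z']; T=c['cam_to_world']
    p=np.stack([(u-c['cx'])/c['fx']*r,-(v-c['cy'])/c['fy']*r,-r],-1)
    return (p@T[:3,:3].T+T[:3,3])
def dark(c):
    hsv=cv2.cvtColor(c['image'],cv2.COLOR_BGR2HSV); return ((hsv[...,2]<85)&(hsv[...,1]<110)).astype(np.uint8)
def blob(c,uv):
    n,lab,st,ce=cv2.connectedComponentsWithStats(dark(c)); 
    ys,xs=np.mgrid[:480,:640]; d=np.where(lab>0,np.hypot(xs-uv[0],ys-uv[1]),1e9); k=lab.flat[d.argmin()]
    return (lab==k),st[k]
def arm(c,uv,uvscrew,z0=0):
    m,st=blob(c,uv); v,u=np.nonzero(m); P=ray(c,np.c_[u,v],z0+12)[:,:2]
    s=ray(c,uvscrew,z0+28)[0,:2]
    far=P[np.argsort(-np.linalg.norm(P-s,axis=1))[:len(P)//5]].mean(0)
    a=far-s; a/=np.linalg.norm(a); o=s+a*42
    for _ in range(25):
        l=np.array([-a[1],a[0]]); x=(P-o)@a; y=(P-o)@l
        k=(x>-28)&(x<30)&(abs(y)<14)
        f=np.polyfit(x[k],y[k],1); o=o+l*f[1]*.7; t=np.arctan(f[0])*.7
        a=a*np.cos(t)+l*np.sin(t); o=o+a*((s-o)@a+42)
    l=np.array([-a[1],a[0]]); x=(P-o)@a; y=(P-o)@l
    return o,np.arctan2(a[1],a[0]),(x.min(),x.max(),y.min(),y.max()),st
E
python3 - <<'E'
from vis import *
c=pickle.load(open('top.pkl','rb')); H=height(c)
for n,uv,s in(('L',(305,238),(284,240)),('R',(338,168),(320,157))):
    o,yaw,ext,st=arm(c,uv,s); m,_=blob(c,uv)
    print(n,o.round(1),np.degrees(yaw).round(1),np.round(ext,1),st,'R',np.hypot(*o).round(), 'h',np.percentile(H[...,2][m],[5,50,98]).round(1))
for n,(a,b,d,e) in(('LT',(145,230,150,255)),('RT',(440,530,175,275))):
    z=H[...,2]; m=np.zeros(z.shape,bool); m[d:e,a:b]=1; m&=(z>20)&(z<40)
    P=H[m][:,:2]; print(n,m.sum(),cv2.minAreaRect(P.astype(np.float32)),'floor',np.median(z[(d+e)//2-9:(d+e)//2+9,(a+b)//2-9:(a+b)//2+9]))
i=cv2.resize(c['image'][120:280,230:430],None,fx=4,fy=4,interpolation=cv2.INTER_CUBIC)
cv2.imwrite('pics/crop.png',np.clip(i[:600].astype(int)*2,0,255).astype(np.uint8))
E
```

```text
L [484.9  46.5] -95.6 [-54.1  56.1 -10.1  42.8] [279 223  52  25 513] R 487.0 h [ 6.7 13.  28.4]
R [651.  -32.2] -115.5 [-55.6  54.6 -43.1  12.2] [314 153  47  40 525] R 652.0 h [ 2.1 12.9 28.9]
LT 788 ((577.023193359375, 303.6646728515625), (141.68519592285156, 180.6261749267578), 84.92890167236328) floor 3.6534372930108248
RT 822 ((511.13330078125, -354.92559814453125), (180.2663116455078, 141.84947204589844), 3.2391364574432373) floor 3.642111552136612
```

View pics/crop.png

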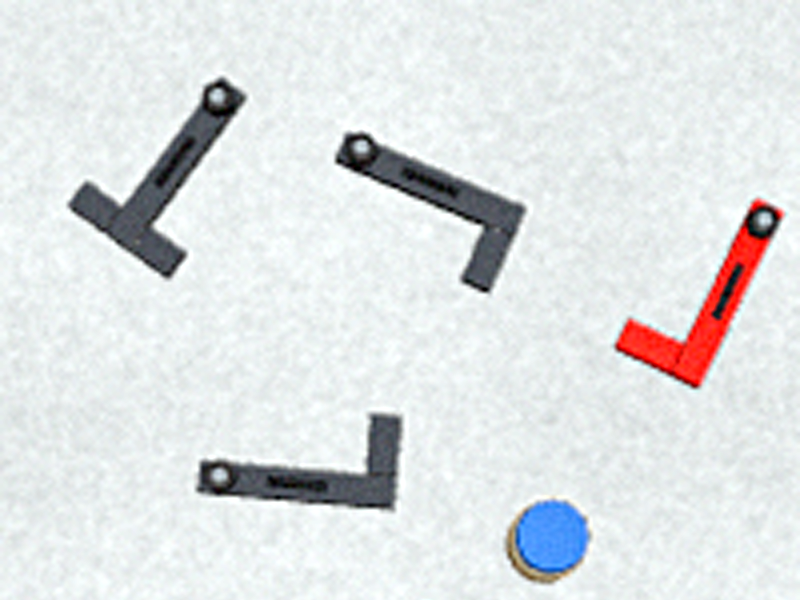

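The crop confirms the choice: right_arm has its screw at (360,150) and its toe to the right, left_arm has its screw at (220,475) and its toe to the left, and the T and red L are distinct. Measured sizes match too: 110 x 52 mm, tops at 13–14 mm, trays 180 x 141 mm.

```bash
cat > job.py <<'E'
from workcell import *
import numpy as np
r=np.radians
def rot(yaw,flip):  # tool y across the bar
    y=np.array([-np.sin(yaw),np.cos(yaw),0])*flip; z=np.array([0,0,-1.]); return np.c_[np.cross(y,z),y,z]
def place(tc,tyaw,off,dyaw):
    c,s=np.cos(r(tyaw)),np.sin(r(tyaw)); return np.array(tc)+np.array([[c,-s],[s,c]])@off, r(tyaw+dyaw)
J={'L':((484.9,46.5),r(-95.6),*place((577,303.7),-5.1,(-10,0),-30)),
   'R':((651.0,-32.2),r(-115.5),*place((511.1,-354.9),3.2,(-10,0),30))}
E
python3 - <<'E'
from job import *
for n,(p,a,q,b) in J.items():
    print(n,p,q.round(1),np.degrees(b))
    for f in(1,-1):
        for xy,w in((p,a),(q,b)):
            for z in(110,4):
                k=inverse_kinematics([*xy,z],rot(w,f)); print(f,z,None if k is None else np.round(k,2))
E
```

```text
L (484.9, 46.5) [567.  304.6] -35.1
1 110 [ 0.2   0.54 -0.54  2.04  0.43  0.68 -0.73]
1 4 [ 0.02  0.71 -0.31  2.08  0.51  0.42 -0.79]
1 110 [-0.06  0.83 -0.85  1.61  0.7   1.03 -0.17]
1 4 [-0.28  0.88 -0.47  1.66  0.55  0.74 -0.06]
-1 110 [-0.91  0.79  1.05  2.09 -0.96  0.85 -2.51]
-1 4 [-0.65  0.82  0.61  2.12 -1.    0.52 -2.52]
-1 110 [-0.81  0.72  0.34  1.66 -0.31  0.82 -2.51]
-1 4 [-0.74  0.86  0.25  1.69 -0.32  0.63 -2.51]
R (651.0, -32.2) [ 501.1 -355.5] 33.2
1 110 [ 0.24  0.73 -0.43  1.6   0.37  0.89 -0.78]
1 4 [ 0.19  0.87 -0.37  1.64  0.43  0.71 -0.83]
1 110 [ 1.26  1.02 -1.28  1.69  1.03  1.26  1.89]
1 4 [ 1.26  1.23 -1.28  1.72  1.26  1.25  1.79]
-1 110 [ 0.65  1.07 -1.28  1.58  1.05  1.31  1.92]
-1 4 [ 0.66  1.26 -1.28  1.61  1.25  1.29  1.83]
-1 110 [ 0.61  0.65 -0.13  1.72  0.11  0.77 -0.56]
-1 4 [ 0.58  0.81 -0.1   1.76  0.13  0.58 -0.58]
```

```bash
sed -i "s/3.2,(-10,0),30)/3.2,(10,0),210)/" job.py; cat >> job.py <<'E'
def pick(n):
    p,a,q,b=J[n]
    movep([*p,110],rot(a,1))
    g=movel([*p,3],max_speed=120,guard=15); z=read_state()['eef_pos'][2]
    clamp(); s=read_state(); print('guard',g,z,'gap',s['finger_gap'],s['gripper_force'],s['time'])
    movel([*p,110],max_speed=120); s=read_state(); print('lifted gap',s['finger_gap'],s['gripper_force'],s['time'],s['ft_force'])
    return s['finger_gap']
E
python3 - <<'E'
from job import *
import cv2
pick('L')
cv2.imwrite('pics/liftL.png',camera('side')['image'][60:420,100:640])
E
```

```text
guard False 3.5232484234181163 gap 16.566014727465113 58.715715408325195 4.2417
lifted gap 16.24900540440968 58.64087998867035 5.2833 [-0.69565242 -0.79552498 -1.01222118]
```

View pics/liftL.png

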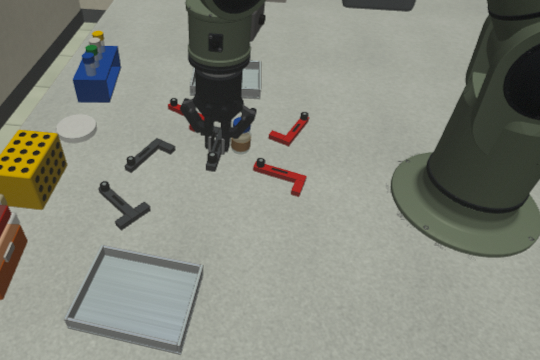

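The picture shows left_arm held level in the fingers, screw at (212,160). Next I place it and check.

```bash
cat >> job.py <<'E'
def put(n):
    q,b=J[n][2:]
    movep([*q,110],rot(b,1))
    movel([*q,30],max_speed=120)
    g=movel([*q,6],max_speed=30,guard=8); z=read_state()['eef_pos'][2]
    open_gripper(); print('down',g,z,read_state()['finger_gap'])
    movel([*q,120],max_speed=120); print(read_state()['time'])
E
python3 - <<'E'
from job import *
import cv2
put('L')
g=pick('R')
c=camera('top'); cv2.imwrite('pics/liftR.png',c['image'][100:300,100:560])
cv2.imwrite('pics/liftRs.png',camera('side')['image'][100:440,100:500])
E
```

```text
down True 8.412918573377222 85.70486056609576
9.6417
guard False 3.760825990339847 gap 16.37751726113853 59.52226102352142 12.625
lifted gap 16.151979734742056 58.704482316970825 13.6667 [ 0.16399409  0.31008352 -0.63946523]
```

View pics/liftRs.png

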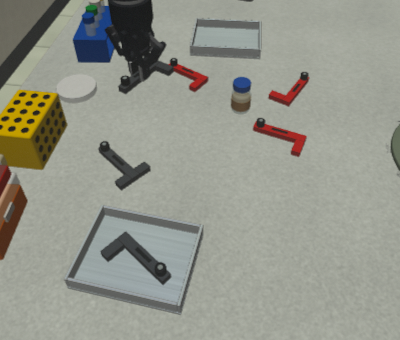

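Left_arm lies flat in the left tray, screw up at (163,270). Right_arm is held level, screw at (125,82).

```bash
python3 - <<'E'
from job import *
from vis import height
import cv2
put('R')
k=read_state(); movep([600,0,250],rot(np.radians(-90),1)) 
c=camera('top'); cv2.imwrite('pics/end.png',cv2.resize(c['image'][130:300,130:550],None,fx=1.9,fy=1.9)); H=height(c)
hs=cv2.cvtColor(c['image'],cv2.COLOR_BGR2HSV)[...,2]
for a,b,d,e in((158,218,165,240),(456,516,188,262)):
    m=np.zeros(hs.shape,bool); m[d:e,a:b]=1; m&=(hs<85)&(H[...,2]>14)
    print(m.sum(),H[m].mean(0).round(1),np.percentile(H[m][:,2],[5,50,98]).round(1))
E
```

```text
down True 8.365834952278956 85.7683000068576
18.3333
607 [581.4 303.9  21.8] [14.7 18.5 33.5]
756 [ 481.6 -290.8  230. ] [ 14.8  20.2 733.6]
```

View pics/end.png

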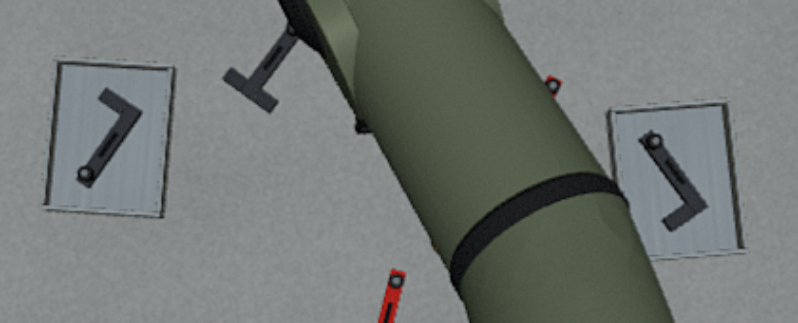

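Both arms lie flat, screw up, in their trays: left screw at (86,174), right screw at (653,142). The left arm's median height is 18.5 mm against an expected 19 mm. The right arm touched down at the same tool height as the left, 8.4 mm.

```bash
python3 -c "
from workcell import *
print(read_state()['time'],finish_job())"
```

```text
the job is handed in; nothing more can be done
19.8167 None
```

I laid the left-hand arm in the left tray and the right-hand arm in the right tray, both looking flat and screw up in the final picture, and handed the job in at 19.8 s of the 48 s allowed; the judge returned no verdict.

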